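# Nest the pointed sorting trays and lid them

### The job

Put the sorting trays away. Take the glue stick out of the bottom tray and stand it upright on the small plywood board, then nest the plain tray fully home in the bottom tray, the partitioned tray in the plain one, and put the lid on top, turning each so that its pointed end lies over the point of the tray below. The finished stack stands upright on the bench; do not disturb the tools and the bird house around it.

Things in the scene. Friction and masses are not known exactly. Their poses are not given: they have to be found in the camera images.
- base_tray: Bottom tray, loose on the bench with the glue stick in it, 0.2 kg. Grey plastic pentagon (mm) 115 long, 60 wide, 52 high: square back, parallel sides, 90-degree pouring point. Origin at the underside, z up, x towards the point: back at x = -50, sides y = +-30 from x = -50 to 35, point at x = 65. Walls 3 thick; centre of mass near x = y = 0. Grip across the sides near the rim.
- plain_tray: Empty tray without partitions, 0.12 kg (sizes in mm); size, outline and frame as the base tray. Like all the trays, z 20 to 52 has vertical walls; below is a foot set in all round (5 at its top, 8 at the floor) which drops into the mouth of a tray turned the same way, until the step at z 20 rests on its rim: origin then 32 above the lower tray's. Play about 2 a side.
- divided_tray: Tray with upright partitions inside in a T shape, 0.13 kg (sizes in mm); size, outline, foot and frame as the plain tray. The partitions end 10 below its rim, so another tray cannot nest in it but the lid fits. Nested, its origin lies 32 above the plain tray's.
- lid: Grey lid (mm), same pentagon outline, 0.09 kg, right way up. Origin under its plug, z up, x to the point (x = 65). Plug z 0 to 8, set in 5.5 to 7 all round, goes into a tray's mouth; plate z 8 to 12, 115 x 60, rests on the rim; upright grip rib z 12 to 40, 50 long (x), 12 thick (y), centred on the origin. Seated, its origin is 44 above the divided tray's.
- glue_stick: White glue stick with its cap on (mm), a plain upright cylinder 28 in diameter (cap, the top 30, is 30 in diameter), 92 high, 40 g. It stands in the base tray on its floor (3 above the tray's underside) and rises 43 above the rim. Origin at the centre of its foot, z up.
- board: Small square plywood board 90 x 90 x 8 mm fixed on the bench. Origin at the centre of its underside; its top is at z = 8 mm.
- base_tray_point (a point): The tip of the base tray's pouring point, at its rim (x = 65, z = 52 mm in the tray's frame).
- plain_tray_point (a point): The tip of the plain tray's pouring point, at its rim (x = 65, z = 52 mm in its frame).
- divided_tray_point (a point): The tip of the divided tray's pouring point, at its rim (x = 65, z = 52 mm in its frame).
- lid_point (a point): The tip of the lid's point, on the plate's top (x = 65, z = 12 mm in its frame).
- screwdriver: Bystander: a red-handled screwdriver lying on the far side of the bench.
- mallet: Bystander: a hammer with a wooden handle lying at the robot's right.
- bird_house: Bystander: a small plywood bird house, 70 x 90 x 110 mm, at the far right. Beside these a wooden block of upright screwdrivers, 90 x 140 x 200 mm high, is fixed at the far left, about (0.80, 0.42) m.
Mind the look-alikes: they are no part of the job. Leave any red look-alike of the divided_tray alone.

How it is judged:
On the way, in this order (a step that is already met when the one before it is completed fails the run):
1. the glue stick stands upright on the plywood board (x of glue_stick in the frame of board between -0.045 and 0.045 m and y of glue_stick in the frame of board between -0.045 and 0.045 m and z of glue_stick in the frame of board between 0.004 and 0.012 m and angle between glue_stick's own z axis and vertical below 0.1 rad and linear speed of glue_stick below 0.05 m/s), for 0.2 s.
2. the plain tray is nested fully home in the bottom tray, points together (x of plain_tray in the frame of base_tray between -0.005 and 0.005 m and y of plain_tray in the frame of base_tray between -0.005 and 0.005 m and z of plain_tray in the frame of base_tray between 0.029 and 0.035 m and angle between the z axis of plain_tray and the z axis of base_tray, either way round below 0.06 rad and horizontal distance between plain_tray_point and base_tray_point below 0.01 m and linear speed of plain_tray below 0.05 m/s), for 0.2 s.
3. the partitioned tray is nested fully home in the plain tray, points together (x of divided_tray in the frame of plain_tray between -0.005 and 0.005 m and y of divided_tray in the frame of plain_tray between -0.005 and 0.005 m and z of divided_tray in the frame of plain_tray between 0.029 and 0.035 m and angle between the z axis of divided_tray and the z axis of plain_tray, either way round below 0.06 rad and horizontal distance between divided_tray_point and plain_tray_point below 0.01 m and linear speed of divided_tray below 0.05 m/s), for 0.2 s.
4. the lid is seated on the partitioned tray, points together (x of lid in the frame of divided_tray between -0.005 and 0.005 m and y of lid in the frame of divided_tray between -0.005 and 0.005 m and z of lid in the frame of divided_tray between 0.041 and 0.047 m and angle between the z axis of lid and the z axis of divided_tray, either way round below 0.06 rad and horizontal distance between lid_point and divided_tray_point below 0.01 m and linear speed of lid below 0.05 m/s), for 0.2 s.
At the end, for the whole second after the job is handed in: Glue stick upright on the board (centre over it, tilt < 0.1 rad). Bottom tray flat on the bench; plain tray in it, partitioned tray in that, lid on top, each seated: height within 3 mm, sideways 5 mm, points within 10 mm, level within 0.06 rad, at rest (all of step 1 and all of step 2 and all of step 3 and all of step 4 and angle between base_tray's own z axis and vertical below 0.06 rad and height (world z) of base_tray below 0.005 m and linear speed of base_tray below 0.05 m/s); the robot touches nothing.
It fails at once if the screwdriver is disturbed (moved more than 30 mm) (distance of screwdriver from where it was at the start of the episode above 0.03 m).
It fails at once if the mallet is disturbed (moved more than 30 mm) (distance of mallet from where it was at the start of the episode above 0.03 m).
It fails at once if the bird house is disturbed (moved more than 30 mm) (distance of bird_house from where it was at the start of the episode above 0.03 m).
It also fails if it takes over 72 s, if anything falls off the work surface, if the arm or the gripper's body presses on something with over 40 N, if the wrist force passes 120 N, or if a joint passes its speed limit or range.

### The arm

A 7-joint arm with a two-finger parallel gripper is mounted at the origin on the work surface. World frame = base frame: x ahead of the robot, y to its left, z up, the work surface at z = 0. Lengths are in m, angles in rad, forces in N, time in s.
With the tool pointing down it reaches from about 0.4 to 0.85 m from the base axis. Payload 6.9 kg.
Tool frame: the origin (TCP) lies at the very end of the fingers, on their centre line; the grasp point (between the pads) lies 19 mm behind it; z points along the fingers, y is the line along which they close (so a half turn about z gives the same grasp; the last joint's range is limited). The gripper opens to 85 mm and grips with 20 to 120 N. Pads are 22 mm wide; open, the fingers measure 114 mm over their backs; the gripper's body (76 mm by 85 mm) begins 54 mm behind the grasp point. The pads swing forward as they close: fully open they stand 13 mm farther back than shut.
Start: joints at [1.246, 0.507, -0.238, 1.5, 0.126, 1.149, -0.155], TCP at [0.261, -0.568, 0.231] pointing down, gripper open.
Joint ranges: [-3.08, 3.08], [-0.24, 2.05], [-1.43, 1.35], [0, 2.5], [-1.52, 4.66], [0.17, 1.96], [-2.89, 2.89]. Speed limits (rad/s): [2.39, 2.39, 3.14, 3.14, 3.14, 3.14, 3.14].

### API

Orientations are given as [roll, pitch, yaw] about the fixed x, y, z axes, in that order (R = Rz(yaw) Ry(pitch) Rx(roll)).
In Python, from station import ctrl gives the robot as it stands. The module is installed in compiled form; this text tells all that it offers.
- The arm moves only by the tool jog_arm, never from a script. Its argument "commands" is text: rows parted by semicolons, each of 5 numbers parted by spaces: the shift along the tool's x, y, z in mm, then the turn about the tool's z in rad, then the closure, from 0 (fully open) to 1 (shut). In form: x y z roll hand; .... A call has 1 to 12 rows; each row shifts and turns the commanded pose from where the row before left it, along the tool's axes as they then stand; what a row does not reach is not made up. A row lasts 1/12 s, in which the tool goes at most 41.7 mm and 7.16 degrees, less where a joint would pass 70% of its speed; a pose out of reach is approached as far as the arm can. A call with a gripper value outside its range is refused whole. The fingers move at their own pace and stop on an object; "grip_force" is the grip in N (left out, the last holds). Time passes only in rows, so rows that do not move let the fingers close. It gives the time, the measured TCP pose, the force, the opening and the grip force at its end, in the units of the state.
- ctrl.get_state(): the state, without advancing time (a new reading comes with each control period).
- ctrl.read_camera(name): name is "scene" or "top" or "wrist"; returns (picture, depth): 384x512x3 uint8, red, green, blue; 384x512 float32, m along the optical axis (not along the pixel's ray), 0 where there is no reading.
- ctrl.camera_info(name): a dict with "mtx" (3x3 intrinsics, pixels), "R" (3x3) and "t" (3): a world point X has camera coordinates R X + t. Camera axes: x right, y down, z forward; pixel columns grow to the right and rows downward; lengths in m; the calibration is good to about 2 mm. A picture is of the moment at which its call begins: read the wrist's pose just before it. camera_info takes no time and is no camera call; for the wrist camera it gives the pose at the moment of the call.
- ctrl.job_done(): hands the job in; it is judged then, once.
The state is a dict: "t": time; "joint_pos": joint angles; "joint_velocities": joint speeds; "joint_torque": joint torques, N m; "eef_pos": TCP position; "tool_rot": TCP orientation; "force": force on the tool from outside, world axes, zero at the start; "wrist_torque": the same for the moment, N m; "grip_width": finger opening in m; "finger_force": force on a finger pad.
Only numpy, scipy, OpenCV 4.12 (cv2) and the standard library are available. Lean on these libraries where they do the work, as an engineer would, in place of code of your own. Each camera call takes 0.05 s, during which the arm holds its last target. There are 200 camera calls.

## Working session

There is one attempt and no reset: what is moved stays moved. The work goes in short steps, Python scripts to look and compute and a tool call to move; the robot and the scene stay as the last step left them, time stands still between calls to the robot, and variables do not carry over. Pictures are saved under pics/ and viewed, at most 10 in all, crops included, and the job is handed in when it is done.

Besides the shell and the picture viewer there is one more tool, called after "Request:" as a command line: name --argument value ..., lists and objects as JSON in quotes. jog_arm: Moves the arm, as the interface text tells. Its arguments: {"type":"object","properties":{"commands":{"type":"string"},"grip_force":{"type":"number"}},"required":["commands"]}

```bash
mkdir -p pics; python3 - <<'E'
from station import ctrl
import cv2,numpy as np
s=ctrl.get_state();print(s)
for n in("top","scene"):
    p,d=ctrl.read_camera(n);i=ctrl.camera_info(n)
    np.savez(f"{n}.npz",p=p,d=d,**i);cv2.imwrite(f"pics/{n}0.png",cv2.resize(p[:,:,::-1],(800,600),interpolation=cv2.INTER_CUBIC))
    print(n,i)
E
```

```text
{'t': 0.0, 'joint_pos': array([ 1.24550827,  0.50831643, -0.23749987,  1.50111556,  0.12569833,
        1.1488528 , -0.15476612]), 'joint_velocities': array([ 4.82634237e-04, -1.01055068e-03,  8.28106231e-04, -9.32835718e-04,
       -6.95081779e-04,  1.24100590e-03, -3.61325483e-05]), 'joint_torque': array([-1.44624350e-04, -6.20592213e+01, -2.18712375e+00, -2.49651825e+01,
        1.25121209e-02,  1.21151496e-02,  4.81366243e-06]), 'eef_pos': array([ 0.26071207, -0.56750141,  0.23044803]), 'tool_rot': array([-3.13988792e+00,  3.74223720e-05,  4.30814834e-01]), 'force': array([ 0.9438595 , -0.07239126, -0.18373764]), 'wrist_torque': array([0.02128932, 0.00173109, 0.01299584]), 'finger_force': 0.0, 'grip_width': 0.0852895883282582}
top {'mtx': array([[388.26058645,   0.        , 260.87184786],
       [  0.        , 388.26058645, 196.61149353],
       [  0.        ,   0.        ,   1.        ]]), 'R': array([[-0.0202354 , -0.99959408, -0.02005487],
       [-0.98791795,  0.02307371, -0.15325051],
       [ 0.15365104,  0.01671148, -0.98798385]]), 't': array([-0.05688607,  0.62279967,  1.00475753])}
scene {'mtx': array([[396.39098972,   0.        , 256.56168334],
       [  0.        , 396.39098972, 187.06869444],
       [  0.        ,   0.        ,   1.        ]]), 'R': array([[-0.84583857,  0.53341736,  0.00480041],
       [ 0.38052974,  0.60966273, -0.69534773],
       [-0.37383718, -0.58632523, -0.71865742]]), 't': array([ 0.56148094, -0.14957012,  1.32830018])}
```

View pics/top0.png

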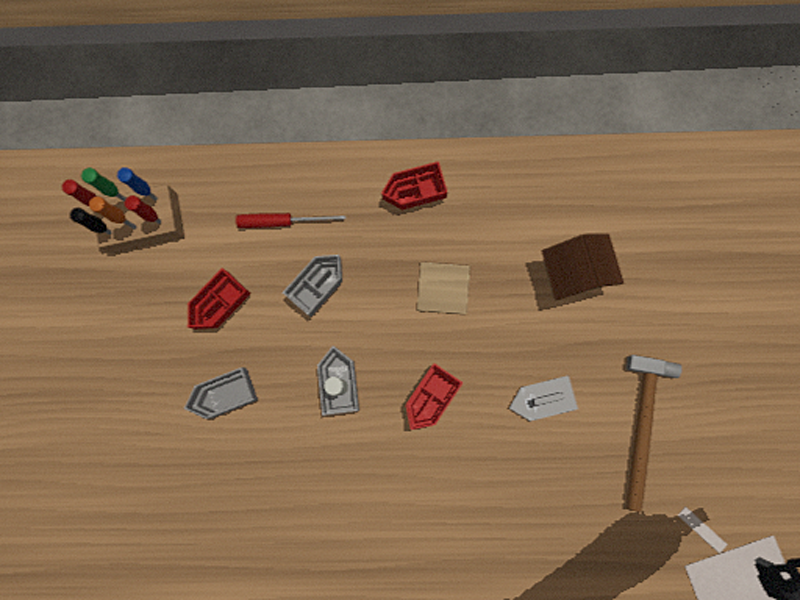

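View pics/scene0.png

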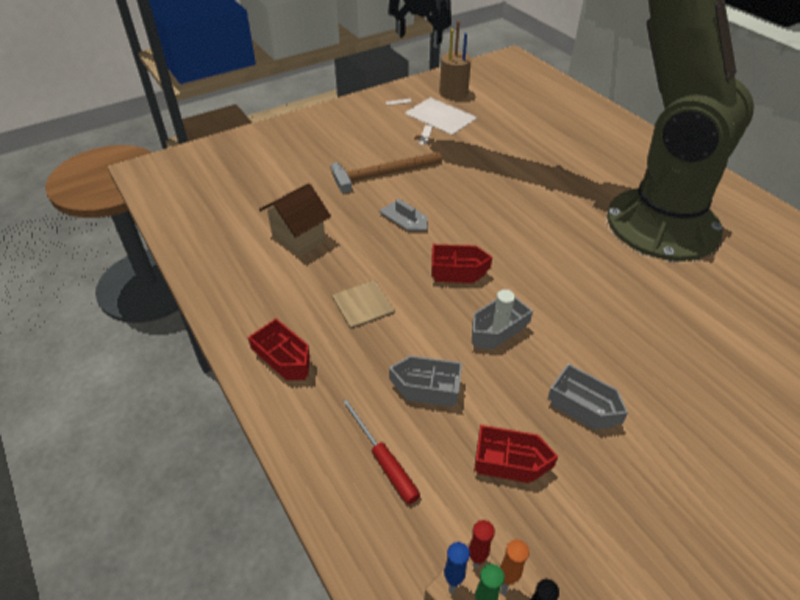

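Top view (800x600): base tray with glue stick at (337,383), pointing up; plain tray (222,393), point left; grey divided tray (315,287), point lower left; lid (545,398), point left; board (443,288). The red trays are look-alikes.

```bash
cat > h.py <<'E'
import numpy as np,cv2
from scipy.optimize import least_squares
def cloud(p,d,mtx,R,t):
    v,u=np.nonzero(d>0);z=d[v,u]
    c=np.c_[(u-mtx[0,2])*z/mtx[0,0],(v-mtx[1,2])*z/mtx[1,1],z]
    return (c-t)@R, p[v,u].astype(int), np.c_[u,v]
def pix(px,z,mtx,R,t):
    r=R.T@np.linalg.solve(mtx,[px[0],px[1],1]);o=-R.T@t
    return o+r*(z-o[2])/r[2]
def outline(i):
    a=.030-i; k=i*(2**.5)
    return np.array([[-.05+i,-a],[.065-k-a,-a],[.065-k,0],[.065-k-a,a],[-.05+i,a]])
def fit(P,g,inset=.0015):
    poly=(outline(inset)*1e4).astype(np.float32)
    def f(q):
        c,s=np.cos(q[2]),np.sin(q[2]);L=(P-q[:2])@np.array([[c,-s],[s,c]])
        return [cv2.pointPolygonTest(poly,(float(x),float(y)),True)/10 for x,y in L*1e4]
    best=min((least_squares(f,[g[0],g[1],g[2]+e],loss='soft_l1',x_scale=[.01,.01,.1],diff_step=1e-3) for e in(-.2,0,.2)),key=lambda r:r.cost)
    return best.x,np.sqrt(np.mean(np.array(f(best.x))**2))
E
python3 - <<'E'
from h import *
D={n:dict(np.load(n+'.npz')) for n in('top','scene')}
T=D['top'];cal=(T['mtx'],T['R'],T['t']);S=800/512
cen={'base':((337,383),(335,348)),'plain':((222,393),(188,412)),'div':((315,287),(290,305)),'lid':((545,398),(510,403)),'board':((443,288),(470,288))}
W={}
for n in D:
    W[n]=cloud(**D[n])
b=W['top'][0];print('bench',np.median(b[(abs(b[:,0]-.5)<.1)&(abs(b[:,1])<.3)][:,2]))
for k,(c,q) in cen.items():
    z=.05 if k not in('lid','board') else .012
    C=pix(np.array(c)/S,z,*cal)[:2];Q=pix(np.array(q)/S,z,*cal)[:2];y=np.arctan2(*(Q-C)[::-1])
    print(k,C.round(3),round(y,2))
    if k in('board',):continue
    for n in D:
        P=W[n][0];m=np.linalg.norm(P[:,:2]-C,axis=1)<.075
        A=P[m]
        if k=='lid':
            R=A[(A[:,2]>.025)&(A[:,2]<.05)];print(n,'rib',len(R),R.mean(0).round(4),cv2.minAreaRect((R[:,:2]*1e3).astype(np.float32)))
            continue
        R=A[(A[:,2]>.047)&(A[:,2]<.057)]
        print(n,len(R),*fit(R[:,:2],[*C,y]),np.median(R[:,2]))
        if k=='base':
            G=A[A[:,2]>.085];print('glue',len(G),G.mean(0),G.max(0),cv2.minEnclosingCircle((G[G[:,2]>.092][:,:2]*1e3).astype(np.float32)))
E
```

```text
bench 0.0002652776439715285
base [0.493 0.052] 0.06
top 155 [0.49406622 0.05400189 0.102451  ] 3.3967770198972103 0.051387029484530805
glue 114 [0.4886972  0.05403453 0.09448267] [0.50264653 0.06908969 0.1000363 ] ((488.63555908203125, 54.427703857421875), 14.76342487335205)
scene 142 [0.49625026 0.0545281  0.11366698] 8.60183982354056 0.04981046601806167
glue 88 [0.4926163  0.05640549 0.09231235] [0.50586256 0.07060539 0.09610183] ((491.19189453125, 55.95552444458008), 15.10529899597168)
plain [0.481 0.249] 2.06
top 165 [0.47959435 0.25345931 1.92652271] 1.0629472235138937 0.05103896313134329
scene 219 [0.48153377 0.2548054  1.92623727] 1.4496753466711718 0.049803626547504073
div [0.66 0.09] 2.19
top 150 [0.67058969 0.09276799 2.40168121] 4.235938070195817 0.0514606763469063
scene 188 [0.67210172 0.09497607 2.39450498] 4.613230664229255 0.049795883509460626
lid [ 0.461 -0.306] 1.69
top rib 95 [ 0.4603 -0.3034  0.0384] ((460.37872314453125, -304.20758056640625), (11.866157531738281, 50.08112335205078), 12.508550643920898)
scene rib 68 [ 0.465  -0.301   0.0342] ((463.66864013671875, -301.3927917480469), (13.754382133483887, 46.91883087158203), 13.678197860717773)
board [ 0.66  -0.134] -1.59
```

```bash
cat >> h.py <<'E'
def delta(x,y,z,st):
    "tool-axis mm shift to world TCP x y z, from state"
    p=np.array([x,y,z])-st['eef_pos'];c,s=np.cos(st['tool_rot'][2]),np.sin(st['tool_rot'][2])
    return np.round([1e3*(c*p[0]+s*p[1]),1e3*(s*p[0]-c*p[1]),-1e3*p[2]],1)
E
python3 - <<'E'
from h import *
from station import ctrl
T=dict(np.load('top.npz'));P,_,_=cloud(**T)
def rim(C,y,r,ex=None):
    A=P[np.linalg.norm(P[:,:2]-C,axis=1)<r];A=A[(A[:,2]>.047)&(A[:,2]<.057)]
    if ex is not None:A=A[np.linalg.norm(A[:,:2]-ex,axis=1)>.023]
    return fit(A[:,:2],[*C,y])
print('div',rim([.66,.09],-.78,.075))
print('base',rim([.493,.052],.06,.075,[.4887,.0543]))
print('board',pix(np.array([443,288])/(800/512),.008,T['mtx'],T['R'],T['t']))
i=ctrl.camera_info('wrist');print(i, -i['R'].T@i['t'])
s=ctrl.get_state();print(delta(.49,.054,.23,s))
E
```

```text
div (array([ 0.6699308 ,  0.09329882, -0.73281911]), np.float64(1.1309238951049478))
base (array([0.49407664, 0.05391017, 0.10330701]), np.float64(0.9638922821299318))
board [ 0.66116341 -0.13442365  0.008     ]
{'mtx': array([[320.28550551,   0.        , 257.14308338],
       [  0.        , 320.28550551, 190.95870708],
       [  0.        ,   0.        ,   1.        ]]), 'R': array([[ 4.17839570e-01, -9.08520333e-01, -9.47957064e-04],
       [-8.68030083e-01, -3.99525200e-01,  2.94793807e-01],
       [-2.68204901e-01, -1.22353662e-01, -9.55560418e-01]]), 't': array([-0.62433991, -0.03875126,  0.37868084])} [ 0.32880072 -0.53637462  0.37268421]
[ 467.9 -469.     0.5]
```

Request:
jog_arm --commands "15 -15 0 0 0;26 -26 0 0 0;26 -26 0 0 0;26 -26 0 0 0;26 -26 0 0 0;26 -26 0 0 0;26 -26 0 0 0;26 -26 0 0 0;26 -26 0 0 0;26 -26 0 0 0;26 -26 0 0 0;26 -26 0 0 0" --grip_force 40

```text
t: 1.1
eef_pos: [0.4088, -0.167, 0.2312]
tool_rot: [-3.142, 0.0, 0.431]
force: [0.9, -1.0, 0.2]
grip_width: 0.0856
finger_force: 0.0
```

Request:
jog_arm --commands "26 -26 0 0 0;26 -26 0 0 0;26 -26 0 0 0;26 -26 0 0 0;26 -26 0 0 0;26 -26 0 0 0;11 -12 0 0 0;0 0 0 0 0;0 0 0 0 0"

```text
t: 1.85
eef_pos: [0.4901, 0.0544, 0.2308]
tool_rot: [-3.141, 0.001, 0.433]
force: [-0.0, -1.7, -0.2]
grip_width: 0.0855
finger_force: 0.0
```

```bash
cat >> h.py <<'E'
def wrist(name=None):
    from station import ctrl
    s=ctrl.get_state();i=ctrl.camera_info('wrist');p,d=ctrl.read_camera('wrist')
    if name: cv2.imwrite(f'pics/{name}.png',p[:,:,::-1])
    return s,dict(p=p,d=d,**i)
def rimfit(P,C,y,z0=.052,ex=None,r=.075):
    A=P[np.linalg.norm(P[:,:2]-np.array(C),axis=1)<r];A=A[(abs(A[:,2]-z0)<.005)]
    if ex is not None:A=A[np.linalg.norm(A[:,:2]-ex,axis=1)>.023]
    print('n',len(A),'z',np.median(A[:,2]),'ext',np.ptp(A,axis=0));return fit(A[::max(1,len(A)//600),:2],[*C,y])
E
python3 - <<'E'
from h import *
s,w=wrist('w1');print(s['joint_pos'],s['eef_pos'],s['tool_rot'])
P,_,_=cloud(**w)
G=P[(P[:,2]>.088)&(P[:,2]<.1)&(np.hypot(P[:,0]-.489,P[:,1]-.054)<.03)]
print(len(G),np.median(G[:,2]),cv2.minEnclosingCircle((G[:,:2]*1e3).astype(np.float32)))
print(rimfit(P,[.494,.054],.1,ex=[.489,.054]))
np.savez('w1.npz',**w)
E
```

```text
[ 0.2002714   0.32551738 -0.48858772  1.83508657  0.17620499  1.02487719
 -1.49620291] [0.49008684 0.05439976 0.23084729] [-3.14112583e+00  9.96785813e-04  4.33237422e-01]
845 0.09437004947498483 ((489.5337829589844, 53.67375564575195), 14.939013481140137)
n 986 z 0.05127030961654911 ext [0.11586844 0.06797474 0.00634243]
(array([0.49497326, 0.05344139, 0.10625945]), np.float64(0.9750483169157352))
```

Request:
jog_arm --commands "-1 0 20 0 0;0 0 36 0 0;0 0 36 0 0;0 0 36 0 0;0 0 30 0 0;0 0 10 0 0;0 0 0 0 0;0 0 0 0 1;0 0 0 0 1;0 0 0 0 1;0 0 0 0 1;0 0 0 0 1"

```text
t: 2.9
eef_pos: [0.4902, 0.0533, 0.0645]
tool_rot: [3.141, -0.002, 0.431]
force: [-0.6, 0.0, 8.9]
grip_width: 0.0279
finger_force: 38.8
```

Request:
jog_arm --commands "0 0 0 0 1;0 0 0 0 1;0 0 0 0 1"

```text
t: 3.15
eef_pos: [0.4903, 0.0534, 0.0645]
tool_rot: [3.141, -0.002, 0.431]
force: [-0.7, -0.3, 7.6]
grip_width: 0.0281
finger_force: 38.9
```

Request:
jog_arm --commands "0 0 -15 0 1;0 0 -30 0 1;0 0 -25 0 1;4 15 0 0 1;9 28 0 0 1;9 28 0 0 1;9 28 0 0 1;9 28 0 0 1;9 28 0 0 1;9 28 0 0 1;9 28 0 0 1;8 25 0 0 1"

```text
t: 4.15
eef_pos: [0.6571, -0.1317, 0.1336]
tool_rot: [3.141, -0.0, 0.43]
force: [0.9, -0.1, -0.3]
grip_width: 0.0278
finger_force: 39.5
```

Request:
jog_arm --commands "2 6 0 0 1;0 0 0 0 1;0 0 30 0 1;0 0 20 0 1;0 0 10 0 1;0 0 0 0 1;0 0 0 0 1"

```text
t: 4.73
eef_pos: [0.6602, -0.1334, 0.0737]
tool_rot: [-3.141, 0.0, 0.432]
force: [0.6, -0.6, 0.8]
grip_width: 0.0281
finger_force: 39.5
```

```bash
python3 - <<'E'
from h import *
s,w=wrist('w2');print(s['eef_pos'],s['force'],s['grip_width'])
from station import ctrl
p,d=ctrl.read_camera('scene');cv2.imwrite('pics/s2.png',cv2.resize(p[150:300,200:350,::-1],(600,600),interpolation=cv2.INTER_CUBIC))
E
```

```text
[ 0.66019528 -0.13337751  0.07372252] [ 0.55833129 -0.57352266  0.77933975] 0.028102193955485685
```

View pics/s2.png

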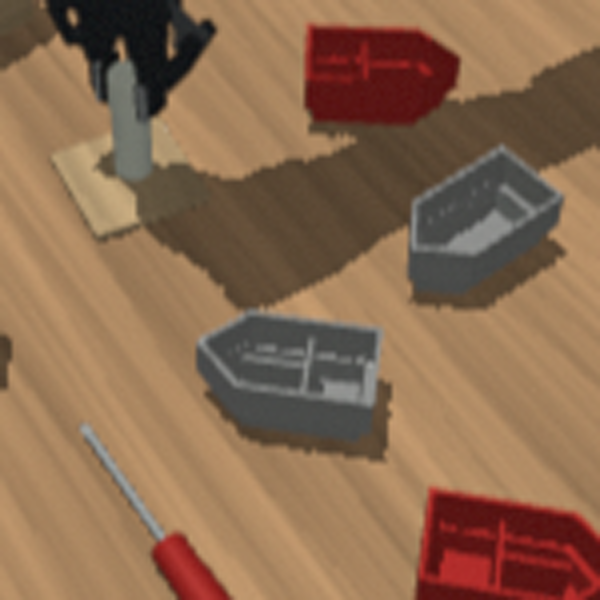

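The stick hangs upright over the board's centre (crop 132,175), a few mm above it. I'll lower it and release.

Request:
jog_arm --commands "0 0 2 0 1;0 0 2 0 1;0 0 1 0 1;0 0 0 0 1;0 0 0 0 1"

```text
t: 5.25
eef_pos: [0.6611, -0.1344, 0.0697]
tool_rot: [3.141, -0.002, 0.431]
force: [-1.0, 0.1, 6.4]
grip_width: 0.0276
finger_force: 40.3
```

Request:
jog_arm --commands "0 0 0 0 0.5;0 0 0 0 0;0 0 0 0 0;0 0 -10 0 0;0 0 -30 0 0;0 0 -40 0 0;0 0 -40 0 0;0 0 -15 0 0;0 -20 0 0 0;0 -36 0 0 0;0 -36 0 0 0;0 -36 0 0 0"

```text
t: 6.25
eef_pos: [0.6063, -0.0172, 0.204]
tool_rot: [3.142, -0.001, 0.43]
force: [0.7, 1.2, -0.1]
grip_width: 0.0854
finger_force: 0.0
```

Request:
jog_arm --commands "0 -36 0 0 0;0 -36 0 0 0;0 -36 0 0 0;0 -36 0 0 0;0 -36 0 0 0;0 -36 0 0 0;0 -36 0 0 0;0 -36 0 0 0;-3 -12 0 0 0;0 0 0 0.12 0;0 0 0 0.12 0;0 0 0 0.12 0"

```text
t: 7.25
eef_pos: [0.4788, 0.2534, 0.2039]
tool_rot: [-3.142, -0.0, 0.066]
force: [0.3, 0.6, -0.1]
grip_width: 0.0854
finger_force: 0.0
```

Request:
jog_arm --commands "0 0 0 0.12 0;0 0 0 0.12 0;0 0 0 0.12 0;0 0 0 0.12 0;0 0 0 0.12 0;0 0 0 0.12 0;0 0 0 0.12 0;0 0 0 0.12 0;0 0 0 0.12 0;0 0 0 0.12 0;0 0 0 0.09 0;0 0 0 0 0"

```text
t: 8.25
eef_pos: [0.4782, 0.2525, 0.2018]
tool_rot: [3.136, -0.002, -1.143]
force: [-0.4, 0.6, -0.2]
grip_width: 0.0856
finger_force: 0.0
```

```bash
python3 - <<'E'
from h import *
s,w=wrist('w3');print(s['joint_pos'],s['eef_pos'],s['tool_rot'])
P,_,_=cloud(**w);np.savez('w3.npz',**w)
q,r=rimfit(P,[.4796,.2535],1.9265);print(q,r,delta(*q[:2],.023,s))
from station import ctrl
p,d=ctrl.read_camera('top');P,_,_=cloud(p,d,*[ctrl.camera_info('top')[k] for k in('mtx','R','t')])
G=P[(np.hypot(P[:,0]-.66,P[:,1]+.134)<.05)&(P[:,2]>.09)];print('glue',len(G),G.mean(0),G.max(0)-G.min(0))
E
```

```text
[-0.97890416  0.47937135  0.6835488   1.77052968 -0.34605766  1.02156068
 -2.87938537] [0.47824918 0.25245335 0.20181676] [ 3.13567930e+00 -1.62787155e-03 -1.14330635e+00]
n 1206 z 0.051264077724066714 ext [0.08504806 0.11705056 0.00659585]
[0.47928805 0.25241188 1.92858381] 1.003376293589239 [  0.5  -0.9 178.8]
glue 105 [ 0.6585813  -0.1335185   0.09925618] [0.02939863 0.02872623 0.01164756]
```

Joint 7 hit its limit, so I'll take the grasp from the other half turn.

Request:
jog_arm --commands "0 0 0 -0.12 0;0 0 0 -0.12 0;0 0 0 -0.12 0;0 0 0 -0.12 0;0 0 0 -0.12 0;0 0 0 -0.12 0;0 0 0 -0.12 0;0 0 0 -0.12 0;0 0 0 -0.12 0;0 0 0 -0.12 0;0 0 0 -0.12 0;0 0 0 -0.12 0"

```text
t: 9.35
eef_pos: [0.4782, 0.2525, 0.2017]
tool_rot: [-3.141, 0.006, 0.31]
force: [-0.5, -0.3, 0.1]
grip_width: 0.0855
finger_force: 0.0
```

Request:
jog_arm --commands "0 0 0 -0.12 0;0 0 0 -0.12 0;0 0 0 -0.12 0;0 0 0 -0.12 0;0 0 0 -0.12 0;0 0 0 -0.12 0;0 0 0 -0.12 0;0 0 0 -0.12 0;0 0 0 -0.12 0;0 0 0 -0.12 0;0 0 0 -0.12 0;0 0 0 -0.12 0"

```text
t: 10.35
eef_pos: [0.4784, 0.2525, 0.2022]
tool_rot: [-3.137, -0.0, 1.75]
force: [-0.8, 0.1, 0.3]
grip_width: 0.0854
finger_force: 0.0
```

Request:
jog_arm --commands "0 0 0 -0.12 0;0 0 0 -0.07 0;0 0 0 0 0;0 0 0 0 0"

```text
t: 10.68
eef_pos: [0.4784, 0.2522, 0.2019]
tool_rot: [-3.136, -0.001, 1.929]
force: [0.4, 0.2, -0.4]
grip_width: 0.0856
finger_force: 0.0
```

```bash
python3 - <<'E'
from h import *
from station import ctrl
s=ctrl.get_state();print(s['joint_pos'],s['eef_pos'],s['tool_rot'])
print(delta(.4793,.2524,.023,s))
E
```

```text
[-0.42504912  0.40392493 -0.15064909  1.76413247  0.06859675  0.98381989
 -0.24341849] [0.47839693 0.25218141 0.20190104] [-3.13621905e+00 -8.41534783e-04  1.92944107e+00]
[-1.000e-01  9.000e-01  1.789e+02]
```

Request:
jog_arm --commands "0 1 20 0 0;0 0 38 0 0;0 0 38 0 0;0 0 38 0 0;0 0 30 0 0;0 0 13 0 0;0 0 4 0 0;0 0 0 0 0;0 0 0 0 1;0 0 0 0 1;0 0 0 0 1;0 0 0 0 1" --grip_force 40

```text
t: 11.68
eef_pos: [0.4789, 0.2528, 0.0218]
tool_rot: [-3.138, -0.0, 1.93]
force: [-0.8, -0.8, 6.8]
grip_width: 0.0598
finger_force: 44.1
```

Request:
jog_arm --commands "0 0 0 0 1;0 0 0 0 1;0 0 -10 0 1;0 0 -30 0 1;0 0 -38 0 1;0 0 -38 0 1;0 0 -10 0 1;0 0 0 0 1"

```text
t: 12.35
eef_pos: [0.4804, 0.2535, 0.1503]
tool_rot: [3.141, -0.001, 1.93]
force: [0.5, 0.1, -0.3]
grip_width: 0.0592
finger_force: 44.0
```

```bash
python3 - <<'E'
from h import *
s,w=wrist('w4');print(s['joint_pos'],s['eef_pos'],s['tool_rot'],s['grip_width'])
P,_,_=cloud(**w);np.savez('w4.npz',**w)
A=P[(np.linalg.norm(P[:,:2]-s['eef_pos'][:2],axis=1)<.08)];print(np.histogram(A[:,2],np.arange(.1,.26,.01)))
E
```

```text
[-0.43309111  0.46039346 -0.1426846   1.83306836  0.08287363  0.85347645
 -0.25617882] [0.48040034 0.25354382 0.15032561] [ 3.14135147e+00 -8.67793227e-04  1.93023115e+00] 0.05920322089794417
(array([    0,     0,   368, 10959,  2552,  7056,  2406,  4365,  3504,
        1528,  6543,  7091,  9206,  8016,   408]), array([0.1 , 0.11, 0.12, 0.13, 0.14, 0.15, 0.16, 0.17, 0.18, 0.19, 0.2 ,
       0.21, 0.22, 0.23, 0.24, 0.25]))
```

View pics/w4.png

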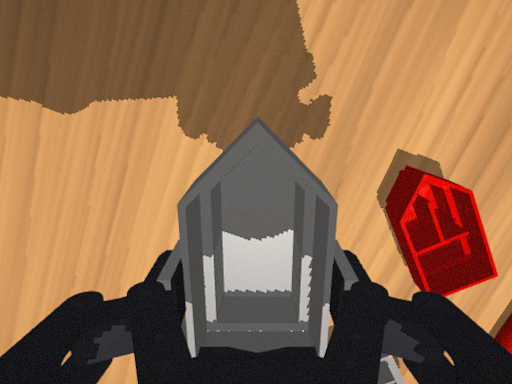

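The plain tray is held level, with its tip at pixel (258,118) pointing along tool +x. Next I'll check its offset in the grip and work out the place move.

```bash
cat >> h.py <<'E'
def held(w,s,z,lo=.015):
    "fit pose of held tray's rim (world) using points ahead of the fingers; return offset in tool frame (mm)"
    P,c,_=cloud(**w);y=s['tool_rot'][2];C=s['eef_pos'][:2];u=np.array([np.cos(y),np.sin(y)])
    L=(P[:,:2]-C)@np.c_[u,[u[1],-u[0]]]
    m=(abs(P[:,2]-z)<.004)&(L[:,0]>lo)&(L[:,0]<.08)&(abs(L[:,1])<.045)
    A=P[m];q,r=fit(A[::max(1,len(A)//600),:2],[*C,y])
    d=q[:2]-C;print('held n',m.sum(),'z',np.median(A[:,2]),'tool off mm',1e3*(d@u),1e3*(d@[u[1],-u[0]]),'dyaw',q[2]-y,'rms',r,'tipx',L[m,0].max());return q
E
python3 - <<'E'
from h import *
from station import ctrl
w=dict(np.load('w4.npz'));s=ctrl.get_state()
held(w,s,.1805)
print(pix([258,118],.1805,w['mtx'],w['R'],w['t'])[:2]-s['eef_pos'][:2], 65*np.array([np.cos(1.93),np.sin(1.93)]))
print(delta(.495,.0534,.15,s))
E
```

```text
held n 2915 z 0.17995507737200298 tool off mm 1.1061440527733746 0.8333097387327343 dyaw -0.0037734585586191027 rms 0.9565386633540028 tipx 0.06575564137708159
[-0.02253965  0.06320382] [-22.84937473  60.8515084 ]
[-192.2  -55.5   -2.1]
```

Request:
jog_arm --commands "-15 -4 0 0 1;-30 -9 0 0 1;-30 -9 0 0 1;-30 -9 0 0 1;-30 -9 0 0 1;-30 -9 0 0 1;-26 -8 0 0 1;0 0 0 0.06 1;0 0 0 0.12 1;0 0 0 0.12 1;0 0 0 0.12 1;0 0 0 0.12 1"

```text
t: 13.4
eef_pos: [0.4912, 0.0533, 0.1447]
tool_rot: [-3.132, 0.005, 1.384]
force: [-0.8, 0.3, -1.7]
grip_width: 0.0591
finger_force: 43.8
```

Request:
jog_arm --commands "0 0 0 0.12 1;0 0 0 0.12 1;0 0 0 0.12 1;0 0 0 0.12 1;0 0 0 0.12 1;0 0 0 0.12 1;0 0 0 0.12 1;0 0 0 0.12 1;0 0 0 0.12 1;0 0 0 0.12 1;0 0 0 0.08 1;0 0 0 0 1"

```text
t: 14.4
eef_pos: [0.4912, 0.0536, 0.1449]
tool_rot: [3.139, 0.01, 0.107]
force: [-0.6, -0.3, -0.5]
grip_width: 0.0594
finger_force: 43.8
```

```bash
python3 - <<'E'
from h import *
s,w=wrist('w5');print(s['joint_pos'],s['eef_pos'],s['tool_rot'],s['grip_width'])
print(delta(.494,.054,.06,s),s['tool_rot'][2]-.11)
E
```

```text
[-0.42553634  0.43052526  0.3792573   1.95701135 -0.21174447  0.80304324
 -1.39208312] [0.49122001 0.05357203 0.14486166] [3.138554   0.01038791 0.10695102] 0.059353212874592054
[ 2.8 -0.1 84.9] -0.003048979305521185
```

View pics/w5.png

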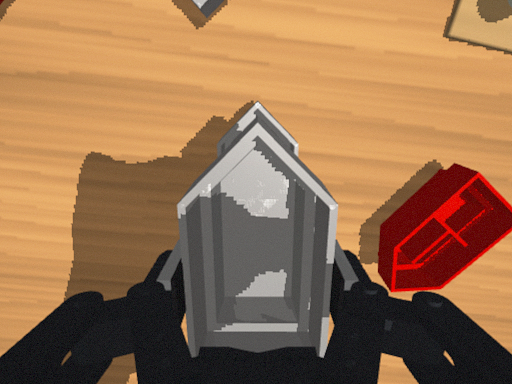

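The base tray's tip shows at (258,102), just ahead of the held tray's tip at (258,120).

```bash
python3 - <<'E'
from h import *
from station import ctrl
i=ctrl.camera_info('wrist');a=(i['mtx'],i['R'],i['t'])
b=pix([258,102],.052,*a);h=pix([258,120],.175,*a);print(b,h,1e3*(b-h))
E
```

```text
[0.55838878 0.06012792 0.052     ] [0.55708481 0.06071959 0.175     ] [   1.30397284   -0.59166648 -123.        ]
```

Request:
jog_arm --commands "2 0 15 0 1;0 0 25 0 1;0 0 15 0 1;0 0 10 0 1;0 0 7 0 1;0 0 5 0 1;0 0 4 0 1;0 0 3 0 1;0 0 0 0 1"

```text
t: 15.2
eef_pos: [0.494, 0.0537, 0.0624]
tool_rot: [3.14, 0.007, 0.111]
force: [-0.2, 0.5, -1.3]
grip_width: 0.0593
finger_force: 43.8
```

Request:
jog_arm --commands "0 0 3 0 1;0 0 2 0 1;0 0 1 0 1;0 0 0 0 1"

```text
t: 15.53
eef_pos: [0.4938, 0.0537, 0.0564]
tool_rot: [3.14, 0.007, 0.111]
force: [0.6, -1.0, -0.8]
grip_width: 0.0596
finger_force: 43.8
```

Request:
jog_arm --commands "0 0 2 0 1;0 0 1 0 1;0 0 1 0 1;0 0 0 0 1"

```text
t: 15.87
eef_pos: [0.4941, 0.0539, 0.0538]
tool_rot: [3.141, 0.006, 0.11]
force: [-5.2, 0.8, 16.8]
grip_width: 0.0598
finger_force: 45.8
```

Request:
jog_arm --commands "0 0 0 0 0.5;0 0 0 0 0;0 0 0 0 0;0 0 -10 0 0;0 0 -30 0 0;0 0 -40 0 0;0 0 -40 0 0;0 0 -25 0 0;0 0 0 0 0"

```text
t: 16.62
eef_pos: [0.4976, 0.0537, 0.2033]
tool_rot: [3.14, -0.002, 0.11]
force: [1.3, 0.1, 0.4]
grip_width: 0.0857
finger_force: 0.0
```

```bash
python3 - <<'E'
from h import *
s,w=wrist('w6');print(s['joint_pos'],s['eef_pos'],s['tool_rot'],s['grip_width'])
P,_,_=cloud(**w);np.savez('w6.npz',**w)
print(rimfit(P,[.494,.054],.106,z0=.084));
print(rimfit(P,[.494,.054],.106,z0=.052))
print(delta(.67,.0933,.2,s))
E
```

```text
[-0.45324239  0.36256948  0.41153962  1.8715978  -0.17481312  0.940417
 -1.42327066] [0.49764065 0.05373171 0.20330473] [ 3.14009744e+00 -2.22641098e-03  1.09904407e-01] 0.08574588966323458
n 1453 z 0.08329714662364832 ext [0.11713757 0.06803242 0.00634173]
(array([0.49497338, 0.05345178, 0.1076075 ]), np.float64(1.0034865293988717))
n 1906 z 0.05422266656536577 ext [0.11427932 0.06210741 0.00997014]
(array([0.49748608, 0.05438861, 0.14870679]), np.float64(4.916107188042203))
[175.7 -20.4   3.3]
```

Plain tray is seated: its rim is at z 0.084 and its pose matches the base. Next is the divided tray.

Request:
jog_arm --commands "18 -2 0 -0.06 0;34 -4 0 0 0;34 -4 0 0 0;34 -4 0 0 0;34 -4 0 0 0;22 -3 0 0 0;0 0 0 -0.12 0;0 0 0 -0.12 0;0 0 0 -0.12 0;0 0 0 -0.12 0;0 0 0 -0.12 0;0 0 0 -0.12 0"

```text
t: 17.67
eef_pos: [0.6643, 0.1034, 0.1949]
tool_rot: [-3.137, 0.008, 0.896]
force: [0.3, 0.1, -0.0]
grip_width: 0.0856
finger_force: 0.0
```

Request:
jog_arm --commands "0 0 0 -0.12 0;0 0 0 -0.12 0;0 0 0 -0.12 0;0 0 0 -0.12 0;0 0 0 -0.12 0;0 0 0 -0.12 0;0 0 0 -0.12 0;0 0 0 -0.12 0;0 0 0 -0.12 0;0 0 0 -0.12 0;0 0 0 -0.12 0;0 0 0 -0.12 0"

```text
t: 18.67
eef_pos: [0.6643, 0.1033, 0.195]
tool_rot: [-3.133, -0.004, 2.336]
force: [0.3, -0.6, 0.3]
grip_width: 0.0854
finger_force: 0.0
```

Request:
jog_arm --commands "0 0 0 -0.08 0;0 0 0 0 0;0 0 0 0 0"

```text
t: 18.92
eef_pos: [0.6645, 0.1033, 0.1952]
tool_rot: [-3.134, -0.004, 2.408]
force: [0.5, 0.4, -0.3]
grip_width: 0.0857
finger_force: 0.0
```

```bash
python3 - <<'E'
from h import *
s,w=wrist('w7');print(s['joint_pos'],s['eef_pos'],s['tool_rot'])
P,_,_=cloud(**w);np.savez('w7.npz',**w)
q,r=rimfit(P,[.67,.0933],-.733);print(q,r,delta(*q[:2],.021,s),q[2]+np.pi)
E
```

```text
[-0.05848172  0.61458869 -0.23852483  1.40381121  0.15050088  1.15006125
  0.51909881] [0.66449765 0.10326056 0.1952306 ] [-3.13367505 -0.00445715  2.40757329]
n 1235 z 0.051341309594698036 ext [0.10478961 0.10056169 0.00653444]
[ 0.66975461  0.09412752 -0.73055967] 0.9856101541430038 [-10.   -3.3 174.2] 2.4110329871078244
```

Request:
jog_arm --commands "-10 -3 20 0 0;0 0 38 0 0;0 0 38 0 0;0 0 34 0 0;0 0 27 0 0;0 0 13 0 0;0 0 4 0 0;0 0 0 0 0;0 0 0 0 1;0 0 0 0 1;0 0 0 0 1;0 0 0 0 1"

```text
t: 19.97
eef_pos: [0.6706, 0.0944, 0.0245]
tool_rot: [-3.138, -0.001, 2.41]
force: [-1.0, -0.6, 6.9]
grip_width: 0.0594
finger_force: 44.7
```

Request:
jog_arm --commands "0 0 0 0 1;0 0 0 0 1;0 0 -10 0 1;0 0 -30 0 1;0 0 -38 0 1;0 0 -38 0 1;0 0 -24 0 1;0 0 0 0 1;0 0 0 0 1"

```text
t: 20.72
eef_pos: [0.671, 0.0947, 0.1649]
tool_rot: [-3.138, -0.0, 2.41]
force: [0.2, -0.5, -2.4]
grip_width: 0.0594
finger_force: 43.9
```

```bash
python3 - <<'E'
from h import *
s,w=wrist('w8');print(s['joint_pos'],s['eef_pos'],s['tool_rot'],s['grip_width'])
P,_,_=cloud(**w);np.savez('w8.npz',**w)
y=s['tool_rot'][2];u=np.array([np.cos(y),np.sin(y)]);L=(P[:,:2]-s['eef_pos'][:2])@np.c_[u,[u[1],-u[0]]]
m=(abs(P[:,2]-s['eef_pos'][2]-.0305)<.004)&(L[:,0]>.035)&(L[:,0]<.07)&(abs(L[:,1])<.04)
A=L[m];print(m.sum(),np.median(P[m,2]),'back edge x',np.percentile(A[abs(A[:,1])<.02][:,0],[2,50,98]),'y',A[:,1].min(),A[:,1].max())
print(delta(.495,.0535,.16,s))
E
```

```text
[-0.04610927  0.64344517 -0.23545923  1.43549261  0.16074152  1.08441897
  0.52772826] [0.67103786 0.09467674 0.16492128] [-3.13826668e+00 -4.20587624e-04  2.41032976e+00] 0.05939076461573767
1452 0.19206409521038129 back edge x [0.04684094 0.04836561 0.04986035] y -0.03025272588373555 0.02986545917109809
[ 103.5 -148.2    4.9]
```

View pics/w8.png

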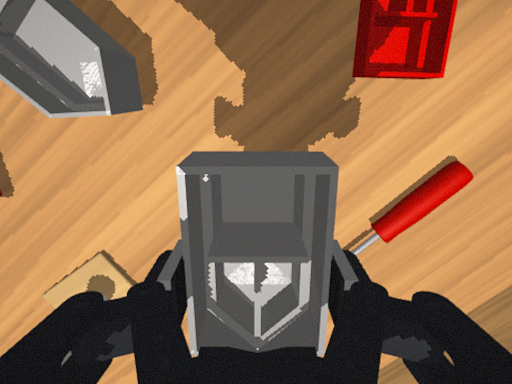

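Grey divided tray is held level and centred, with its back edge toward the camera's top.

Request:
jog_arm --commands "10 -14 0 0 1;20 -28 0 0 1;20 -28 0 0 1;20 -28 0 0 1;20 -28 0 0 1;13 -22 0 0 1;0 0 0 -0.06 1;0 0 0 -0.12 1;0 0 0 -0.12 1;0 0 0 -0.12 1;0 0 0 -0.12 1;0 0 0 -0.12 1"

```text
t: 21.77
eef_pos: [0.4935, 0.0529, 0.1621]
tool_rot: [-3.138, -0.01, 3.077]
force: [1.2, 0.1, -1.4]
grip_width: 0.0594
finger_force: 43.8
```

Request:
jog_arm --commands "0 0 0 -0.12 1;0 0 0 -0.06 1;0 0 0 0 1;0 0 0 0 1"

```text
t: 22.1
eef_pos: [0.4939, 0.0528, 0.1624]
tool_rot: [-3.14, -0.009, -3.035]
force: [-0.0, 0.7, -1.0]
grip_width: 0.0594
finger_force: 43.8
```

```bash
python3 - <<'E'
from h import *
s,w=wrist('w9');print(s['joint_pos'],s['eef_pos'],s['tool_rot'],s['grip_width'])
np.savez('w9.npz',**w)
print(delta(.495,.0535,.088,s))
E
```

```text
[ 0.18395421  0.41395079 -0.48123503  1.92122162  0.24554271  0.87382839
  1.25392448] [0.49385143 0.05281572 0.1624115 ] [-3.13987907 -0.00947583 -3.03515272] 0.059411379274331426
[-1.2  0.6 74.4]
```

Request:
jog_arm --commands "-1 1 15 0 1;0 0 20 0 1;0 0 10 0 1;0 0 7 0 1;0 0 6 0 1;0 0 5 0 1;0 0 4 0 1;0 0 3 0 1;0 0 0 0 1"

```text
t: 22.9
eef_pos: [0.495, 0.054, 0.0932]
tool_rot: [-3.14, -0.007, -3.033]
force: [0.4, -0.7, -1.1]
grip_width: 0.0594
finger_force: 43.8
```

Request:
jog_arm --commands "0 0 2 0 1;0 0 1 0 1;0 0 1 0 1;0 0 0 0 1"

```text
t: 23.23
eef_pos: [0.4951, 0.054, 0.0895]
tool_rot: [-3.14, -0.007, -3.033]
force: [0.3, -0.3, -1.1]
grip_width: 0.0596
finger_force: 43.8
```

Request:
jog_arm --commands "0 0 1 0 1;0 0 1 0 1;0 0 1 0 1;0 0 0 0 1"

```text
t: 23.57
eef_pos: [0.4953, 0.054, 0.0884]
tool_rot: [-3.138, -0.005, -3.033]
force: [-6.5, -1.3, 22.3]
grip_width: 0.0591
finger_force: 46.5
```

Request:
jog_arm --commands "0 0 0 0 0.5;0 0 0 0 0;0 0 0 0 0;0 0 -10 0 0;0 0 -30 0 0;0 0 -40 0 0;0 0 -40 0 0;0 0 -20 0 0;0 0 0 0 0"

```text
t: 24.32
eef_pos: [0.4984, 0.0553, 0.2318]
tool_rot: [-3.14, 0.001, -3.033]
force: [0.0, 0.2, -0.9]
grip_width: 0.0854
finger_force: 0.0
```

```bash
python3 - <<'E'
from h import *
s,w=wrist('w10');print(s['joint_pos'],s['eef_pos'],s['tool_rot'],s['grip_width'])
P,_,_=cloud(**w);np.savez('w10.npz',**w)
print(rimfit(P,[.495,.0535],.107,z0=.116))
print(delta(.4603,-.3042,.23,s))
E
```

```text
[ 0.21246944  0.3390441  -0.51221897  1.81608927  0.19321719  1.03439119
  1.30522564] [0.49835166 0.05533461 0.23182032] [-3.13973922e+00  1.47829190e-03 -3.03259629e+00] 0.08543160231887155
n 1590 z 0.11529841176521205 ext [0.11708517 0.06852883 0.00675301]
(array([0.49470895, 0.05415704, 0.10687984]), np.float64(1.0125576452404215))
[  76.9 -353.3    1.8]
```

Request:
jog_arm --commands "4 -18 0 0 0;8 -36 0 0 0;8 -36 0 0 0;8 -36 0 0 0;8 -36 0 0 0;8 -36 0 0 0;8 -36 0 0 0;8 -36 0 0 0;8 -36 0 0 0;8 -36 0 0 0;1 -11 0 0 0;0 0 0 0.06 0"

```text
t: 25.37
eef_pos: [0.4559, -0.3091, 0.2262]
tool_rot: [-3.139, -0.009, -3.098]
force: [-0.6, 0.3, -0.2]
grip_width: 0.0857
finger_force: 0.0
```

Request:
jog_arm --commands "0 0 0 0.12 0;0 0 0 0.12 0;0 0 0 0.12 0;0 0 0 0.12 0;0 0 0 0.12 0;0 0 0 0.12 0;0 0 0 0.12 0;0 0 0 0.12 0;0 0 0 0.12 0;0 0 0 0.12 0;0 0 0 0.12 0;0 0 0 0.08 0"

```text
t: 26.37
eef_pos: [0.4575, -0.3041, 0.2267]
tool_rot: [-3.133, -0.0, 1.784]
force: [-0.2, -0.6, -0.1]
grip_width: 0.0853
finger_force: 0.0
```

Request:
jog_arm --commands "0 0 0 0 0;0 0 0 0 0"

```text
t: 26.53
eef_pos: [0.4577, -0.3042, 0.227]
tool_rot: [-3.133, 0.0, 1.794]
force: [0.2, 0.4, -0.1]
grip_width: 0.0857
finger_force: 0.0
```

```bash
python3 - <<'E'
from h import *
s,w=wrist('w11');print(s['joint_pos'],s['eef_pos'],s['tool_rot'])
P,c,_=cloud(**w);np.savez('w11.npz',**w)
C=np.array([.4603,-.3042])
A=P[(np.linalg.norm(P[:,:2]-C,axis=1)<.08)]
R=A[(A[:,2]>.036)&(A[:,2]<.045)]
print('rib',len(R),R[:,:2].mean(0),cv2.minAreaRect((R[:,:2]*1e3).astype(np.float32)),np.median(R[:,2]))
B=A[abs(A[:,2]-.0115)<.0035]
h=cv2.convexHull((np.r_[B[:,:2],R[:,:2]]*1e3).astype(np.float32)).reshape(-1,2)/1e3
e=np.r_[h,h[:1]];H=np.concatenate([np.linspace(a,b,max(2,int(np.linalg.norm(b-a)*500))) for a,b in zip(e[:-1],e[1:])])
q,r=fit(H,[*C,1.79],0);print('plate',len(B),q,r,delta(*q[:2],.018,s))
E
```

```text
[ 0.56803878  0.39182213 -0.04315937  1.7046578   0.02554895  1.05158036
  0.73836049] [ 0.45768175 -0.30423035  0.22701996] [-3.13331630e+00  7.66748272e-05  1.79380589e+00]
rib 504 [ 0.46101271 -0.30438096] ((461.0525817871094, -304.83465576171875), (10.801848411560059, 49.69195556640625), 13.263704299926758) 0.039375540741604056
plate 4041 [ 0.46124051 -0.30541408  1.79704414] 0.1980755222483295 [ -1.9   3.2 209. ]
```

Request:
jog_arm --commands "-2 3 20 0 0;0 0 40 0 0;0 0 40 0 0;0 0 40 0 0;0 0 35 0 0;0 0 20 0 0;0 0 10 0 0;0 0 4 0 0;0 0 0 0 0;0 0 0 0 0"

```text
t: 27.42
eef_pos: [0.4606, -0.3072, 0.0198]
tool_rot: [-3.136, 0.002, 1.791]
force: [0.2, 0.6, 0.7]
grip_width: 0.0855
finger_force: 0.0
```

Request:
jog_arm --commands "2 0 2 -0.007 0;0 0 0 0 0.5;0 0 0 0 1;0 0 0 0 1;0 0 0 0 1;0 0 0 0 1;0 0 0 0 1;0 0 0 0 1;0 0 0 0 1;0 0 0 0 1;0 0 0 0 1" --grip_force 60

```text
t: 28.33
eef_pos: [0.4596, -0.3049, 0.017]
tool_rot: [-3.135, 0.002, 1.798]
force: [-1.6, 0.1, 6.4]
grip_width: 0.0109
finger_force: 59.3
```

Request:
jog_arm --commands "0 0 0 0 1;0 0 -10 0 1;0 0 -30 0 1;0 0 -40 0 1;0 0 -40 0 1;0 0 -40 0 1;0 0 -15 0 1;0 0 0 0 1;0 0 0 0 1"

```text
t: 29.08
eef_pos: [0.4606, -0.3044, 0.1926]
tool_rot: [-3.136, 0.002, 1.797]
force: [-0.4, -0.6, -2.1]
grip_width: 0.0106
finger_force: 58.6
```

```bash
cat >> h.py <<'E'
def heldlid(w,s):
    P,c,_=cloud(**w);y=s['tool_rot'][2];u=np.array([np.cos(y),np.sin(y)]);C=s['eef_pos'][:2]
    L=(P[:,:2]-C)@np.c_[u,[u[1],-u[0]]];m=(L[:,0]>.02)&(L[:,0]<.08)&(abs(L[:,1])<.034)&(P[:,2]<s['eef_pos'][2]+.004)&(P[:,2]>s['eef_pos'][2]-.03)
    A=P[m];z=np.median(A[:,2]);k=abs(A[:,2]-z)<.004;B=L[m][k]
    pl=np.linalg.lstsq(np.c_[B,np.ones(len(B))],A[k,2],rcond=None)[0]
    t=B[:,0].max();f=B[B[:,0]>.045]
    print('n',k.sum(),'plate z-tcp',z-s['eef_pos'][2],'slopes',pl[:2],'tip x',t,'tip y',B[B[:,0]>t-.004][:,1].mean(),'y range',B[B[:,0]<.03][:,1].min(),B[B[:,0]<.03][:,1].max())
E
python3 - <<'E'
from h import *
s,w=wrist('w12');print(s['joint_pos'],s['eef_pos'],s['tool_rot'],s['grip_width'])
np.savez('w12.npz',**w);heldlid(w,s);print(delta(.4947,.0542,.18,s))
E
```

```text
[ 0.56723514  0.42612819 -0.04611927  1.75258077  0.03029675  0.96618396
  0.73461636] [ 0.46057761 -0.30439342  0.19261945] [-3.13562462e+00  2.45157197e-03  1.79746950e+00] 0.010564182200838563
n 7348 plate z-tcp -0.005504138088090638 slopes [-0.00363764 -0.00215161] tip x 0.06389870945828975 tip y -0.00018854707141849228 y range -0.030356415242375177 0.029875986482023636
[341.8 113.8  12.6]
```

View pics/w12.png

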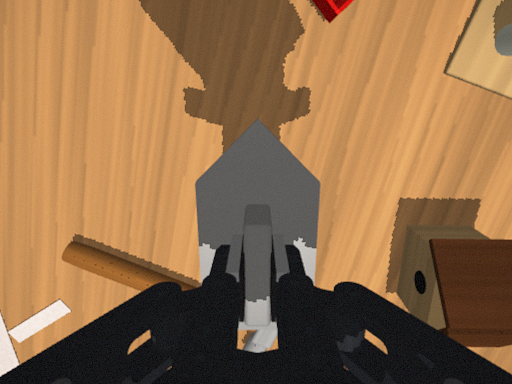

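Lid held level by the rib, tip at (258,120) along tool +x, with under 1 mm of offset.

Request:
jog_arm --commands "17 6 0 0 1;34 11 0 0 1;34 11 0 0 1;34 11 0 0 1;34 11 0 0 1;34 11 0 0 1;34 11 0 0 1;34 11 0 0 1;34 11 0 0 1;34 11 0 0 1;19 9 0 0 1;0 0 0 0.06 1"

```text
t: 30.13
eef_pos: [0.494, 0.0606, 0.1886]
tool_rot: [-3.132, -0.002, 1.746]
force: [0.2, 0.7, -0.6]
grip_width: 0.0108
finger_force: 58.6
```

Request:
jog_arm --commands "0 0 0 0.12 1;0 0 0 0.12 1;0 0 0 0.12 1;0 0 0 0.12 1;0 0 0 0.12 1;0 0 0 0.12 1;0 0 0 0.12 1;0 0 0 0.12 1;0 0 0 0.12 1;0 0 0 0.12 1;0 0 0 0.12 1;0 0 0 0.12 1"

```text
t: 31.13
eef_pos: [0.4934, 0.0543, 0.1885]
tool_rot: [3.141, 0.011, 0.291]
force: [0.2, 0.5, -0.1]
grip_width: 0.0106
finger_force: 58.6
```

Request:
jog_arm --commands "0 0 0 0.12 1;0 0 0 0.07 1;0 0 0 0 1;0 0 0 0 1"

```text
t: 31.47
eef_pos: [0.4938, 0.0546, 0.189]
tool_rot: [3.139, 0.01, 0.11]
force: [0.5, -0.3, -1.1]
grip_width: 0.011
finger_force: 58.6
```

```bash
python3 - <<'E'
from h import *
s,w=wrist('w13');print(s['joint_pos'],s['eef_pos'],s['tool_rot'],s['grip_width'])
np.savez('w13.npz',**w);heldlid(w,s);print(delta(.4952,.0542,.125,s))
E
```

```text
[-0.36602523  0.36758119  0.2853787   1.89000484 -0.12484219  0.91159022
 -1.48165677] [0.49379497 0.05455166 0.18901456] [3.1389614  0.01014477 0.11018426] 0.011040899482705046
n 7271 plate z-tcp -0.00581836773503247 slopes [-0.01156586  0.00509963] tip x 0.0635022652509831 tip y 0.0004483149798499098 y range -0.029691265619069512 0.030466971709285775
[ 1.4  0.5 64. ]
```

Request:
jog_arm --commands "1 0 12 0.003 1;0 0 18 0 1;0 0 10 0 1;0 0 6 0 1;0 0 5 0 1;0 0 4 0 1;0 0 3 0 1;0 0 0 0 1;0 0 0 0 1"

```text
t: 32.27
eef_pos: [0.4955, 0.0545, 0.1327]
tool_rot: [3.14, 0.007, 0.105]
force: [0.1, -0.2, -2.1]
grip_width: 0.0109
finger_force: 58.6
```

Request:
jog_arm --commands "0 0 2 0 1;0 0 1 0 1;0 0 0 0 1"

```text
t: 32.52
eef_pos: [0.4953, 0.0545, 0.1294]
tool_rot: [3.14, 0.007, 0.105]
force: [-0.7, 1.1, -0.3]
grip_width: 0.0107
finger_force: 58.6
```

Request:
jog_arm --commands "0 0 2 0 1;0 0 1 0 1;0 0 1 0 1;0 0 0 0 1"

```text
t: 32.85
eef_pos: [0.4953, 0.0545, 0.1253]
tool_rot: [3.14, 0.007, 0.104]
force: [-0.4, -0.2, -0.7]
grip_width: 0.0111
finger_force: 58.8
```

Request:
jog_arm --commands "0 0 1 0 1;0 0 1 0 1;0 0 0 0 1"

```text
t: 33.1
eef_pos: [0.4955, 0.0546, 0.1249]
tool_rot: [3.14, 0.006, 0.104]
force: [-5.1, -0.6, 16.7]
grip_width: 0.0111
finger_force: 61.0
```

Contact at the expected seating height. I'll release, rise and check.

Request:
jog_arm --commands "0 0 0 0 0.7;0 0 0 0 0.4;0 0 0 0 0;0 0 0 0 0;0 0 -10 0 0;0 0 -30 0 0;0 0 -40 0 0;0 0 -35 0 0;0 0 0 0 0;0 0 0 0 0"

```text
t: 33.93
eef_pos: [0.4972, 0.0549, 0.2402]
tool_rot: [3.14, 0.003, 0.105]
force: [-0.2, -0.7, -0.4]
grip_width: 0.0855
finger_force: 0.0
```

```bash
python3 - <<'E'
from h import *
from station import ctrl
s,w=wrist('w14');print(s['eef_pos'],s['tool_rot'],s['grip_width'])
P,_,_=cloud(**w);A=P[np.hypot(P[:,0]-.495,P[:,1]-.054)<.08]
B=A[(A[:,2]>.105)&(A[:,2]<.16)]
k=abs(B[:,2]-.12)<.004;print('plate z',np.median(B[k,2]),'slope',np.linalg.lstsq(np.c_[B[k,:2]-[.495,.054],np.ones(k.sum())],B[k,2],rcond=None)[0])
h=cv2.convexHull((B[k,:2]*1e3).astype(np.float32)).reshape(-1,2)/1e3
e=np.r_[h,h[:1]];H=np.concatenate([np.linspace(a,b,max(2,int(np.linalg.norm(b-a)*500))) for a,b in zip(e[:-1],e[1:])])
print(fit(H,[.495,.054,.107],0))
p,d=ctrl.read_camera('scene');cv2.imwrite('pics/s14.png',cv2.resize(p[150:300,150:350,::-1],(800,600),interpolation=cv2.INTER_CUBIC))
E
```

```text
[0.49717059 0.05489792 0.24024759] [3.14000756e+00 2.77009210e-03 1.04608441e-01] 0.08546860741200837
plate z 0.1194013599242744 slope [1.00080497e-06 2.38116605e-04 1.19392036e-01]
(array([0.49502478, 0.05388952, 0.10024815]), np.float64(0.3418586067747903))
```

View pics/s14.png

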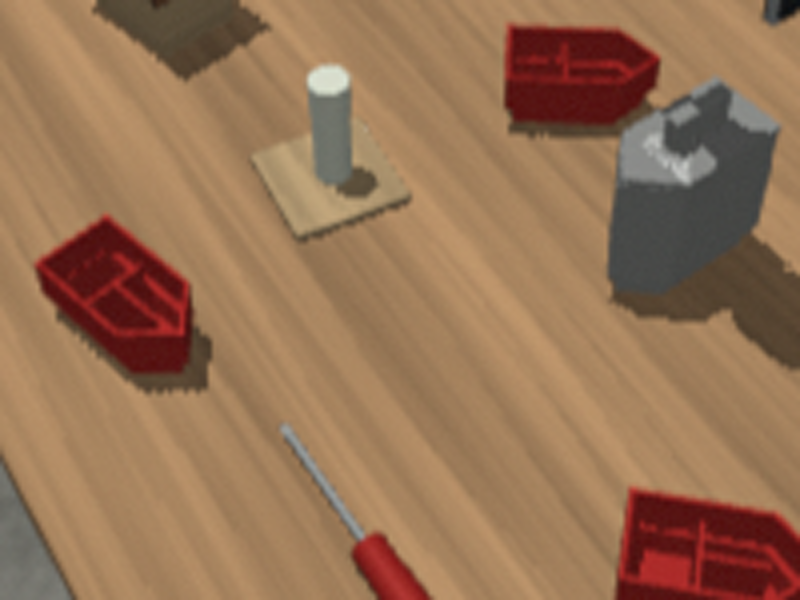

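The stack (crop 695,190) is flush and level, its lid plate at z 0.120. The glue stick stands upright on the board (330,125).

```bash
python3 -c "
from station import ctrl
print(ctrl.job_done())"
```

```text
the job is handed in; nothing more can be done
None
```

I handed the job in after about 34 s of the 72 s allowed. In the last camera check the glue stick stood upright on the board and the three trays and lid were stacked level with points aligned. No verdict came back.

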